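# Stand a handheld meter up on its fold-out leg

### The arm

A 6-joint arm with a two-finger parallel gripper is mounted at the origin on a cart in front of the work surface, level with it; the furniture and walls round the work are solid. World frame = base frame: x ahead of the robot, y to its left, z up, the work surface at z = 0. Lengths are in m, angles in rad, forces in N, time in s.
With the tool pointing down it reaches from about 0.35 to 0.725 m from the base axis. Payload 4.3 kg.
Tool frame: the origin (TCP) lies midway between the tips of the shut fingers; the grasp point (between the pads) lies 19 mm behind it (manip.pinch_z is the distance from the TCP to the grasp point, in m); z points along the fingers, y is the line along which they close (so a half turn about z gives the same grasp; the last joint's range is limited). The gripper opens to 85 mm and grips with 20 to 120 N. Pads are 22 mm wide; open, the fingers measure 114 mm over their backs; the gripper's body (76 mm by 85 mm) begins 54 mm behind the grasp point. The pads swing forward as they close: fully open they stand 13 mm farther back than shut.
Start: joints at [-1.356, 0.377, 0.081, 1.274, 0, 1.46], TCP at [0.184, -0.545, 0.231] pointing down, gripper open.
Joint ranges: [-2.72, 2.72], [-0.84, 1.66], [-1.02, 1.22], [-1.77, 2.12], [-1.37, 1.28], [-3.14, 3.14]. Speed limits (rad/s): [2.57, 2.57, 3.14, 3.14, 3.14, 3.14].

### API

Orientations are given as a 3x3 rotation matrix whose columns are the frame's x, y, z axes.
In Python, from rig import manip gives the robot as it stands.
- The arm moves only by the tool jog_arm, never from a script. Its argument "commands" is a list of rows, each a list of 6 numbers: the shift along the tool's x, y, z in m, then the turn, a rotation vector about the tool's x, y, z in rad. A call has 1 to 20 rows; each row is the pose to reach, as a shift and turn from the pose commanded when the call began, along the tool's axes at that moment; what a row does not reach only later rows make up. A row lasts 1/8 s, in which the tool goes at most 62.5 mm and 10.7 degrees, less where a joint would pass 70% of its speed; a pose out of reach is approached as far as the arm can. A call with a gripper value outside its range is refused whole. "hand" is the finger opening in m, from 0 to 0.0854, set as the call begins (left out, the last holds). The fingers move at their own pace and stop on an object; "force" is the grip in N (left out, the last holds). Time passes only in rows, so rows that repeat a pose let the fingers close. It gives the time, the measured TCP pose, the force, the opening and the grip force at its end, in the units of the state.
- manip.observe(): the state, without advancing time (a new reading comes with each control period).
- manip.capture(name): name is "scene" or "top"; returns (picture, depth): 480x640x3 uint8, red, green, blue; 480x640 float32, m along the optical axis (not along the pixel's ray), 0 where there is no reading.
- manip.camera_model(name): a dict with "fx", "fy", "cx", "cy" (pixels), "view" (4x4, takes a point from world to camera coordinates). Camera axes: x right, y down, z forward; pixel columns grow to the right and rows downward; lengths in m; the calibration is good to about 2 mm. A picture is of the moment at which its call begins. camera_model takes no time and is no camera call.
- manip.job_done(): hands the job in; it is judged then, once.
The state is a dict: "time_s": time; "q": joint angles; "qvel": joint speeds; "tau": joint torques, N m; "position": TCP position; "ee_rot": TCP orientation; "contact_force": force on the tool from outside, world axes, zero at the start; "wrist_torque": the same for the moment, N m; "finger_gap": finger opening in m; "finger_force": force on a finger pad.
Only numpy, scipy, OpenCV 4.12 (cv2) and the standard library are available. Lean on these libraries where they do the work, as an engineer would, in place of code of your own. Each camera call takes 0.05 s, during which the arm holds its last target. There are 200 camera calls.

### The job

The handheld meter lies on its face with its stand folded away. Swing the leg on its back all the way out to its stop, then stand the meter on its bottom end in the middle of the bench mat, facing the mat's front edge (the edge nearest the robot), leaning back at rest on its leg. Let go of it, and do not disturb the loose pen, eraser, cutters and battery.

Things in the scene. Friction and masses are not known exactly. Their poses are not given: they have to be found in the camera images.
- meter: grey handheld meter in black holster, a block 130 mm long, 56 wide, 26 thick, 0.2 to 0.4 kg, lying on its face (display, dial, jacks). Origin: centre of the face. x runs lengthwise from the top end (x = -65 mm, starts roughly towards the robot's left) to the flat bottom end (x = +65), y across the width, z out of the back (back at z = 26)
- meter_leg (a joint): angle of the leg: 0 folded flat on the back, grows as its free end swings out of the back, hard stop at 0.70 (fully open). The hinge is stiff enough (0.04 N m) for the leg to stay where it is left. Opened less than about 0.4, it folds up under the meter's weight
- leg_hinge (a point): on the leg's hinge axis, which runs along the meter's y: at x = -27, y = 0, z = 29 mm in the meter's frame; two small hinge ears (to 18 mm either side) stand up to z = 32 mm
- leg_tip (a point): middle of the leg's free end, 85 mm from the hinge axis. The leg is a black plate 24 mm wide, 5 thick, lying folded on the back (z = 26.5 to 31.5 mm), free end at meter x = 58 mm. A ridge across the last 7 mm, 24 mm wide, rises to 8.5 mm above this point (z = 37.5 folded) and can be pinched across its width. Axes: x along the leg away from the hinge, z outward
- meter_top (a point): centre of the meter's top end (meter x = -65, y = 0, z = 13 mm)
- meter_heel (a point): middle of the edge between bottom end and back (meter x = 65, y = 0, z = 26 mm). With the leg open the meter can stand vertical by itself on the flat bottom end, the leg's foot then about 25 mm clear of the surface; tipped back about 25 degrees over this heel it comes to rest on heel and foot, which are then about 60 mm apart
- mat: black rubber mat fixed to the table, 160 mm deep (x) by 140 mm wide (y), 3 mm thick, with two small steel press studs at its rear corners. Origin: centre of its underside; its x axis points from the front edge (nearest the robot) to the rear edge
- pen: green-black pen, 140 mm long, lying near the table's front edge; a bystander
- eraser: white eraser in a sleeve, 45 x 21 x 12 mm, lying between meter and mat; a bystander
- cutters: side cutters with yellow handles, 126 mm long, lying flat; a bystander
- battery: upright 9 V block battery, 18 x 27 x 48 mm high; a bystander
Mind the look-alikes: they are no part of the job. Leave any brown or purple look-alike of the meter alone.

How it is judged:
On the way, in this order (a step that is already met when the one before it is completed fails the run):
1. the leg is swung out to its stop (value of joint meter_leg above 0.6 rad), for 0.2 s.
2. the meter is raised on its bottom end (angle between meter's own z axis and vertical above 1.3 rad and height (world z) of meter_top above 0.1 m), for 0.1 s.
At the end, for the whole second after the job is handed in: Leg open over 0.6 rad; meter at rest on heel and leg, back normal 106-126 deg from vertical, top over 0.1 m; on the mat, heel in its front half (within 70 mm of centre, 40 mm of its middle line), foot in its rear half (within 70 mm); facing the front edge within 20 deg (value of joint meter_leg above 0.6 rad and angle between meter's own z axis and vertical between 1.85 and 2.2 rad and height (world z) of meter_top above 0.1 m and x of meter_heel in the frame of mat between -0.07 and 0 m and x of leg_tip in the frame of mat between 0 and 0.07 m and z of leg_tip in the frame of mat below 0.015 m and y of meter_heel in the frame of mat between -0.04 and 0.04 m and angle between the y axis of meter and the y axis of mat, either way round below 0.35 rad and contact force between meter and mat above 0.5 N and linear speed of meter below 0.02 m/s and angular speed of meter below 0.1 rad/s); the robot touches nothing.
It fails at once if the pen is moved more than 30 mm (distance of pen from where it was at the start of the episode above 0.03 m).
It fails at once if the eraser is moved more than 30 mm (distance of eraser from where it was at the start of the episode above 0.03 m).
It fails at once if the cutters is moved more than 30 mm (distance of cutters from where it was at the start of the episode above 0.03 m).
It fails at once if the battery is moved more than 30 mm (distance of battery from where it was at the start of the episode above 0.03 m).
It also fails if it takes over 72 s, if anything falls off the work surface, if the arm or the gripper's body presses on something with over 40 N, if the wrist force passes 120 N, or if a joint passes its speed limit or range.

## Working session

There is one attempt and no reset: what is moved stays moved. The work goes in short steps, Python scripts to look and compute and a tool call to move; the robot and the scene stay as the last step left them, time stands still between calls to the robot, and variables do not carry over. Pictures are saved under pics/ and viewed, at most 10 in all, crops included, and the job is handed in when it is done.

Besides the shell and the picture viewer there is one more tool, called after "Call:" by a JSON object that holds its "op" and its "data". jog_arm: Moves the arm, as the interface text tells. Its arguments: {"type":"object","properties":{"commands":{"type":"array","items":{"type":"array","items":{"type":"number"}}},"hand":{"type":"number"},"force":{"type":"number"}},"required":["commands"]}

```bash
ls; mkdir -p pics; cat > h.py <<'E'
import numpy as np,cv2
from rig import manip
def cap(n):
    im,d=manip.capture(n); return im,d,manip.camera_model(n)
def pts(d,m):
    V=np.linalg.inv(m['view']); v,u=np.mgrid[:480,:640]
    P=np.stack([(u-m['cx'])/m['fx']*d,(v-m['cy'])/m['fy']*d,d,np.ones_like(d)],-1)
    return (P@V.T)[...,:3]
def proj(p,m):
    c=m['view']@np.r_[p,1]; return c[0]/c[2]*m['fx']+m['cx'],c[1]/c[2]*m['fy']+m['cy']
E
python3 - <<'E'
from h import *
for n in('top','scene'):
    im,d,m=cap(n); np.savez(n,im=im,d=d); cv2.imwrite(f'pics/{n}0.png',im[...,::-1])
    V=np.linalg.inv(m['view']); print(n,V.round(3).tolist(),m['fx'])
print(manip.observe())
E
```

```text
pics
top [[0.014, -0.98, 0.197, 0.313], [-1.0, -0.018, -0.018, -0.027], [0.021, -0.197, -0.98, 1.13], [0.0, 0.0, 0.0, 1.0]] 596.047561118338
scene [[-0.892, -0.339, 0.3, 0.176], [-0.453, 0.685, -0.571, 0.698], [-0.012, -0.645, -0.764, 1.035], [0.0, 0.0, 0.0, 1.0]] 566.7060992424815
{'time_s': 0.1, 'q': array([-1.35629111e+00,  3.77984437e-01,  7.98125865e-02,  1.27441859e+00,
       -9.61362510e-06,  1.46051861e+00]), 'qvel': array([-0.00113573, -0.00161633,  0.00364534,  0.00083777,  0.00071385,
       -0.00170546]), 'tau': array([ 1.54768797e-03, -4.64695036e+01,  2.70581496e+01,  1.19639601e-02,
       -1.34973784e-04, -1.09540375e-05]), 'position': array([ 0.18337686, -0.54437192,  0.23047806]), 'ee_rot': array([[ 9.47720049e-01,  3.19102736e-01, -3.91294220e-04],
       [ 3.19102920e-01, -9.47718450e-01,  1.75094350e-03],
       [ 1.87894109e-04, -1.78426739e-03, -9.99998391e-01]]), 'contact_force': array([ 0.8261678 ,  0.13899464, -0.72923583]), 'wrist_torque': array([-0.00464366, -0.01801518, -0.02370852]), 'finger_force': 0.0, 'finger_gap': 0.08544361678682517}
```

View pics/top0.png

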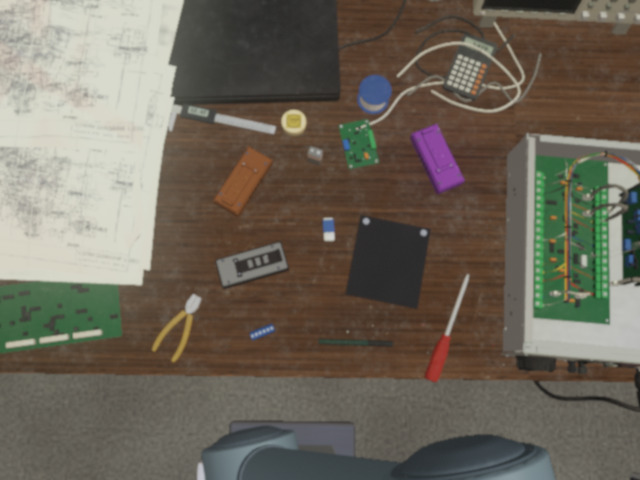

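View pics/scene0.png

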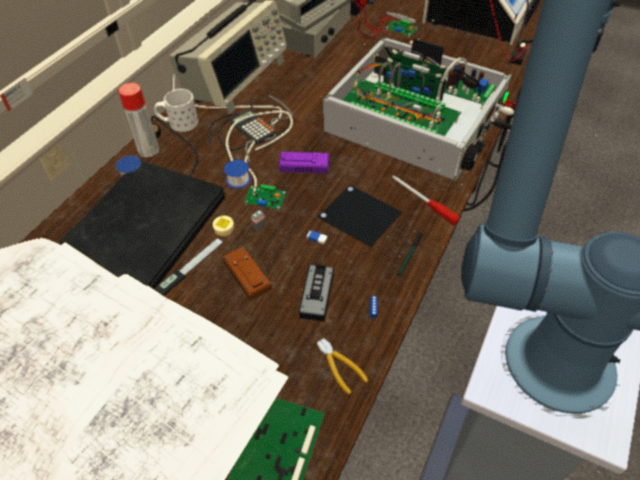

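Candidates: grey block at top (252,264) / scene (317,291), brown at (243,181) / (247,271) and purple at (437,158) / (304,161). The grey one matches the description. The mat is at (388,261), eraser (329,230), battery probably (315,154), pen (355,343) and cutters (177,328). Next I'll take a close crop and measure.

```bash
cat > m.py <<'E'
from h import *
z=np.load('top.npz'); im,d=z['im'],z['d']; m=manip.camera_model('top'); P=pts(d,m)
def rep(name,mask):
    q=P[mask]; r=cv2.minAreaRect((q[:,:2]*1000).astype(np.float32)); b=cv2.boxPoints(r)
    print(name,len(q),'c',np.round(r[0],1),'size',np.round(r[1],1),'zmed',np.median(q[:,2]).round(4),'corners',b.round(0).tolist())
def box(u0,u1,v0,v1):
    k=np.zeros(d.shape,bool);k[v0:v1,u0:u1]=1;return k
def big(k):
    n,l,s,c=cv2.connectedComponentsWithStats(k.astype(np.uint8)); return l==1+np.argmax(s[1:,4])
Z=P[...,2]
print('table z',np.median(Z[280:310,290:330]))
M=big(box(205,300,235,295)&(Z>.012)); rep('meter',M)
hs=cv2.cvtColor(im,cv2.COLOR_RGB2HSV).astype(int)
mat=big(box(335,440,205,315)&(hs[...,2]<60)&(abs(im[...,0].astype(int)-im[...,2])<12)); rep('mat',mat)
rep('eraser',big(box(315,345,210,245)&(Z>.005)))
rep('battery',big(box(300,330,140,170)&(Z>.01)))
# ridge/leg
L=M&(Z>.0295); rep('leg',L); R=M&(Z>.034); rep('ridge',R) if R.sum() else print('no ridge')
zz=Z[M]; print(np.percentile(zz,[5,25,50,75,90,97,99]).round(4))
# refine: project expected top-plane rect from pixels ray cast at z
k,_=cv2.findContours(M.astype(np.uint8),0,2); 
V=np.linalg.inv(m['view'])
def ray(u,v,h):
    r=V[:3,:3]@[(u-m['cx'])/m['fx'],(v-m['cy'])/m['fy'],1]; return V[:3,3]+r*(h-V[2,3])/r[2]
for u,v in((366,221),(424,232)): print('stud',ray(u,v,.004).round(4))
for n,h,mk in(('meter ray',.026,M),('mat ray',.003,mat)):
    v,u=np.nonzero(mk); q=np.array([ray(a,b,h)[:2]*1000 for a,b in zip(u,v)],np.float32); r=cv2.minAreaRect(q); print(n,r,cv2.boxPoints(r).round().tolist())
c1=cv2.resize(im[225:300,200:305],None,fx=7,fy=7,interpolation=2)
cv2.imwrite('pics/crop.png',c1[...,::-1])
E
python3 m.py
```

```text
table z 0.0003224618773736143
meter 2079 c [419.7  44.3] size [245.6 129.6] zmed 0.0272 corners [[283.0, 69.0], [322.0, -54.0], [556.0, 19.0], [518.0, 143.0]]
mat 5517 c [ 445.7 -160.5] size [158.6 340.4] zmed 0.0034 corners [[259.0, -176.0], [578.0, -294.0], [633.0, -145.0], [313.0, -27.0]]
eraser 243 c [458.4 -57.2] size [ 25.4 294.9] zmed 0.0114 corners [[310.0, -53.0], [603.0, -87.0], [606.0, -62.0], [313.0, -27.0]]
battery 207 c [525.7 -28.6] size [ 28.8 423.5] zmed 0.0437 corners [[313.0, -27.0], [736.0, -59.0], [738.0, -30.0], [316.0, 1.0]]
leg 678 c [416.4  44.7] size [238.7 122. ] zmed 0.0327 corners [[285.0, 69.0], [320.0, -48.0], [548.0, 21.0], [513.0, 138.0]]
ridge 204 c [416.1  38.8] size [227.8  87.7] zmed 0.0355 corners [[296.0, 59.0], [313.0, -27.0], [537.0, 19.0], [519.0, 105.0]]
[0.0212 0.0249 0.0272 0.031  0.0339 0.0369 0.0408]
stud [ 0.601  -0.1466  0.004 ]
stud [ 0.5811 -0.2597  0.004 ]
meter ray ((507.803466796875, 71.70574951171875), (59.80265808105469, 129.2187042236328), 17.444971084594727) [[460.0, 124.0], [499.0, 1.0], [556.0, 19.0], [517.0, 142.0]]
mat ray ((522.7494506835938, -189.218017578125), (137.91871643066406, 156.93280029296875), 79.4266586303711) [[433.0, -243.0], [587.0, -271.0], [613.0, -136.0], [458.0, -107.0]]
```

View pics/crop.png

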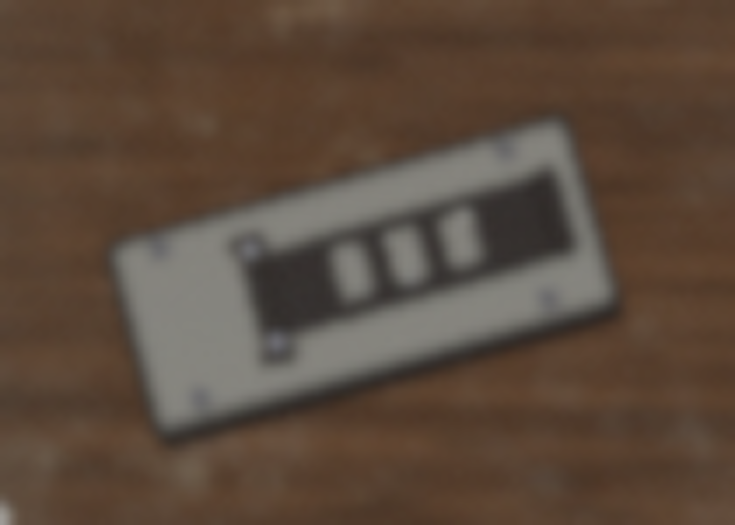

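The crop shows the grey meter face down. The hinge ears are on its left at crop (250,250) and (277,345), and the leg's free end is on its right at about (562,210). So the top end is to the robot's left, as described.

```bash
cat >> h.py <<'E'
from scipy.spatial.transform import Rotation as Ro
xm=np.array([.301,-.954,0]); xm/=np.linalg.norm(xm); zm=np.array([0,0,1.]); ym=np.cross(zm,xm)
Rm=np.column_stack([xm,ym,zm]); cm=np.array([.5098,.0721,0])
Rt0=Rm@np.diag([-1,1,-1.])
def mp(x,y,z): return cm+Rm@[x,y,z]
def ray(u,v,h,m):
    V=np.linalg.inv(m['view']); r=V[:3,:3]@[(u-m['cx'])/m['fx'],(v-m['cy'])/m['fy'],1]; return V[:3,3]+r*(h-V[2,3])/r[2]
def jog(p,R,s=None):
    s=s or manip.observe(); R0=s['ee_rot']
    return np.r_[R0.T@(p-s['position']),Ro.from_matrix(R0.T@R).as_rotvec()].round(4).tolist()
E
python3 - <<'E'
from h import *
print([a for a in dir(manip) if a[0]!='_'],manip.pinch_z)
m=manip.camera_model('top')
for n,(a,b),h,e in(('earL',(250,250),.032,(-27,15)),('earR',(277,345),.032,(-27,-15)),('tipL',(550,170),.0375,(58,12)),('tipR',(577,247),.0375,(58,-12)),('BL',(115,243),.026,(-65,28)),('BR',(568,118),.026,(65,28))):
    w=ray(200+(a+.5)/7-.5,225+(b+.5)/7-.5,h,m); print(n,w.round(4),'in meter',((Rm.T@(w-cm))*1000).round(1),e)
g=mp(.052,0,.1); print('above ridge',g,jog(g,Rt0))
E
```

```text
['IKError', 'camera_model', 'capture', 'job_done', 'observe', 'pinch_z'] 0.0187
earL [0.5135 0.1013 0.032 ] in meter [-26.7  12.3  32. ] (-27, 15)
earR [0.4879 0.0931 0.032 ] in meter [-26.6 -14.5  32. ] (-27, -15)
tipL [0.5356 0.0216 0.0375] in meter [55.9  9.4 37.5] (58, 12)
tipR [0.5148 0.0139 0.0375] in meter [ 57.  -12.7  37.5] (58, -12)
BL [0.5158 0.1382 0.026 ] in meter [-61.2  25.6  26. ] (-65, 28)
BR [0.5524 0.0177 0.026 ] in meter [64.7 24.2 26. ] (65, 28)
above ridge [0.52544639 0.02250977 0.1       ] [0.5051, -0.4279, 0.1313, -0.0013, -0.0015, -1.5516]
```

Call:
{"op": "jog_arm", "data": {"commands": [[0.505, -0.428, 0.05, 0, 0, -1.55], [0.505, -0.428, 0.05, 0, 0, -1.55], [0.505, -0.428, 0.05, 0, 0, -1.55], [0.505, -0.428, 0.05, 0, 0, -1.55], [0.505, -0.428, 0.05, 0, 0, -1.55], [0.505, -0.428, 0.05, 0, 0, -1.55], [0.505, -0.428, 0.05, 0, 0, -1.55], [0.505, -0.428, 0.05, 0, 0, -1.55], [0.505, -0.428, 0.05, 0, 0, -1.55], [0.505, -0.428, 0.05, 0, 0, -1.55], [0.505, -0.428, 0.05, 0, 0, -1.55], [0.505, -0.428, 0.05, 0, 0, -1.55], [0.505, -0.428, 0.05, 0, 0, -1.55], [0.505, -0.428, 0.05, 0, 0, -1.55]], "hand": 0.05}}

```text
time_s: 1.85
position: [0.5249, 0.0207, 0.1813]
ee_rot: [[-0.298, 0.955, -0.0], [0.955, 0.298, -0.0], [-0.0, -0.001, -1.0]]
contact_force: [0.2, 0.7, -0.1]
finger_gap: 0.0499
finger_force: 0.0
```

```bash
sed -i 's/^cm\b.*//; s/; cm=np.array.*/; cm=np.array([.5083,.0722,0])/' h.py; python3 - <<'E'
from h import *
s=manip.observe(); print(s['q'].round(4),s['position'],s['time_s'],s['finger_gap']); print(s['ee_rot'].round(3))
print(jog(mp(.052,0,.0275),Rt0))
E
```

```text
[-8.1100e-02  2.9730e-01 -1.6420e-01  1.1098e+00 -4.0000e-04  1.1874e+00] [0.52490216 0.02072714 0.18129305] 1.85 0.049892762453282
[[-0.298  0.955 -0.   ]
 [ 0.955  0.298 -0.   ]
 [-0.    -0.001 -1.   ]]
[0.0021, -0.0003, 0.1538, -0.0005, 0.0002, -0.0034]
```

Call:
{"op": "jog_arm", "data": {"commands": [[0.002, 0, 0.06, 0, 0, 0], [0.002, 0, 0.12, 0, 0, 0], [0.002, 0, 0.145, 0, 0, 0], [0.002, 0, 0.153, 0, 0, 0], [0.002, 0, 0.153, 0, 0, 0], [0.002, 0, 0.153, 0, 0, 0]]}}

```text
time_s: 2.6
position: [0.5265, 0.0233, 0.0299]
ee_rot: [[-0.299, 0.954, 0.003], [0.954, 0.299, -0.0], [-0.001, 0.003, -1.0]]
contact_force: [-0.1, 0.4, 0.7]
finger_gap: 0.0499
finger_force: 0.0
```

Call:
{"op": "jog_arm", "data": {"commands": [[0, 0, 0, 0, 0, 0], [0, 0, 0, 0, 0, 0], [0, 0, 0, 0, 0, 0], [0, 0, 0, 0, 0, 0], [0, 0, 0, 0, 0, 0], [0, 0, 0, 0, 0, 0]], "hand": 0.015, "force": 25}}

```text
time_s: 3.35
position: [0.5255, 0.0236, 0.0285]
ee_rot: [[-0.299, 0.954, 0.001], [0.954, 0.299, -0.0], [-0.001, 0.001, -1.0]]
contact_force: [3.2, -1.0, 0.9]
finger_gap: 0.0231
finger_force: 26.3
```

Call:
{"op": "jog_arm", "data": {"commands": [[0.0002, 0, -0.0079, 0, -0.1, 0], [0.0012, 0, -0.0157, 0, -0.2, 0], [0.0029, 0, -0.0234, 0, -0.3, 0], [0.0055, 0, -0.0309, 0, -0.4, 0], [0.0087, 0, -0.0381, 0, -0.5, 0], [0.0127, 0, -0.0449, 0, -0.6, 0], [0.0149, 0, -0.0482, 0, -0.65, 0], [0.0173, 0, -0.0514, 0, -0.7, 0], [0.0188, 0, -0.0532, 0, -0.73, 0], [0.0188, 0, -0.0532, 0, -0.73, 0], [0.0188, 0, -0.0532, 0, -0.73, 0], [0.0188, 0, -0.0532, 0, -0.73, 0]]}}

```text
time_s: 4.85
position: [0.5189, 0.0414, 0.0812]
ee_rot: [[-0.223, 0.954, 0.199], [0.712, 0.299, -0.636], [-0.666, -0.001, -0.746]]
contact_force: [0.2, 0.6, -0.9]
finger_gap: 0.0228
finger_force: 26.2
```

```bash
python3 - <<'E'
from h import *
s=manip.observe(); print(s['q'].round(4).tolist(),s['position'].round(4).tolist(),s['time_s'],s['finger_gap'],s['contact_force']); print(s['ee_rot'].round(4).tolist())
im,d,m=cap('scene'); c=cv2.resize(im[200:340,230:430],None,fx=4,fy=4); cv2.imwrite('pics/leg.png',c[...,::-1])
E
```

```text
[0.3586, 0.4632, -0.4333, 0.7242, -0.7277, 1.6447] [0.5189, 0.0414, 0.0812] 4.85 0.022768601678172413 [ 0.214463    0.57181179 -0.89476141]
[[-0.2233, 0.9543, 0.1986], [0.7115, 0.2988, -0.6359], [-0.6662, -0.0007, -0.7458]]
```

View pics/leg.png

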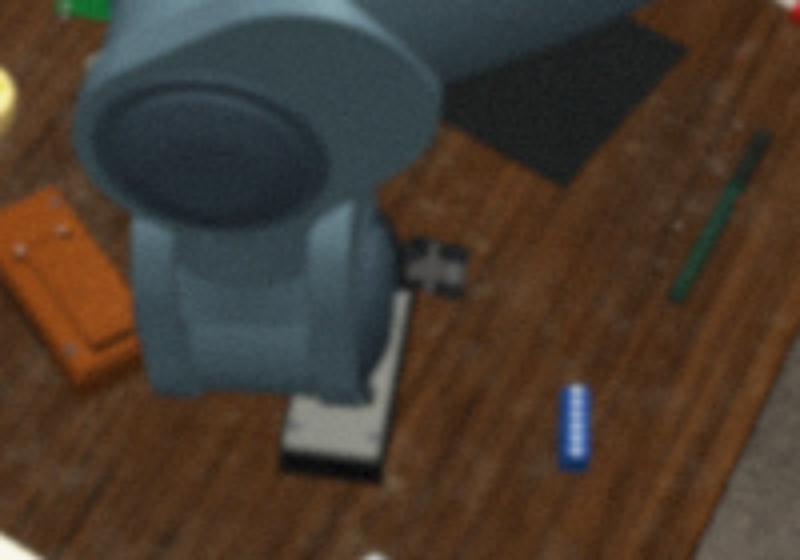

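The view shows the gripper holding the leg at about (430,265), with the meter still flat. The pinch width has held at 23 mm and the tilt is 0.73 rad. I'll release and back off.

Call:
{"op": "jog_arm", "data": {"commands": [[0, 0, 0, 0, 0, 0], [0, 0, 0, 0, 0, 0], [0, 0, 0, 0, 0, 0], [0, 0, -0.03, 0, 0, 0], [0, 0, -0.08, 0, 0, 0], [0, 0, -0.08, 0, 0, 0], [0, 0, -0.08, 0, 0, 0]], "hand": 0.045}}

```text
time_s: 5.78
position: [0.5034, 0.0926, 0.1407]
ee_rot: [[-0.223, 0.954, 0.2], [0.711, 0.3, -0.636], [-0.667, 0.0, -0.745]]
contact_force: [-0.6, 0.1, -0.7]
finger_gap: 0.0455
finger_force: 0.0
```

```bash
cat >> h.py <<'E'
def gpose(a,x,z,back=0,extra=.005):
    tz=np.array([np.sin(a),0,-np.cos(a)]); R=Rt0@Ro.from_rotvec([0,-a,0]).as_matrix()
    p=mp(x,0,z)+Rm@tz*(.0187+extra-back); return p,R
E
python3 - <<'E'
from h import *
s=manip.observe(); print(s['q'].round(4).tolist(),s['position'].round(4).tolist(),s['time_s'])
for b in(.09,0):
    p,R=gpose(np.radians(60),-.032,.022,b); print(p.round(4),R[:,2].round(3),jog(p,R))
im,d,m=cap('top'); P=pts(d,m); c=cv2.resize(im[150:330,170:400],None,fx=3,fy=3); cv2.imwrite('pics/leg2.png',c[...,::-1])
E
```

```text
[0.4616, 0.4343, -0.2978, 0.9777, -0.7191, 1.7806] [0.5034, 0.0926, 0.1407] 5.775
[0.4814 0.1575 0.0552] [ 0.261 -0.826 -0.5  ] [0.1081, -0.0016, 0.0181, -0.0008, -0.3172, -0.001]
[0.5048 0.0831 0.0101] [ 0.261 -0.826 -0.5  ] [0.0801, -0.0015, 0.1036, -0.0008, -0.3172, -0.001]
```

View pics/leg2.png

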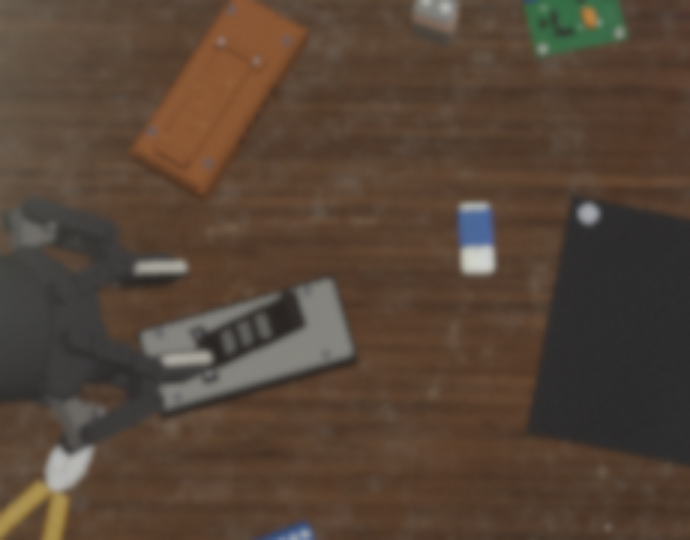

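The picture shows the leg standing out (it is foreshortened, foot near (290,300)) and the meter unmoved. The cutters' tip is near (70,460), so I'll use a 52° tilt to keep clear of it.

```bash
python3 - <<'E'
from h import *
for b in(.09,0):
    p,R=gpose(np.radians(52),-.032,.022,b); print(p.round(4),R[:,2].round(3),jog(p,R))
z=np.load('top.npz');P=pts(z['d'],manip.camera_model('top')); print(P[297:303,186:202].reshape(-1,3)[::7].round(3).tolist())
E
```

```text
[0.483  0.1525 0.0628] [ 0.237 -0.751 -0.616] [0.0992, -0.0009, 0.0152, -0.0021, -0.1773, -0.0006]
[0.5043 0.0849 0.0074] [ 0.237 -0.751 -0.616] [0.0833, -0.0007, 0.1038, -0.0021, -0.1773, -0.0006]
[[0.447, 0.196, -0.001], [0.446, 0.18, 0.009], [0.447, 0.169, 0.0], [0.444, 0.184, 0.011], [0.444, 0.171, 0.01], [0.442, 0.188, 0.008], [0.442, 0.174, 0.012], [0.441, 0.193, 0.001], [0.44, 0.178, 0.008], [0.441, 0.167, 0.001], [0.438, 0.182, 0.01], [0.439, 0.169, 0.01], [0.436, 0.185, 0.01], [0.437, 0.172, 0.009]]
```

Call:
{"op": "jog_arm", "data": {"commands": [[0.05, 0, 0, 0, -0.09, 0], [0.098, -0.001, 0.014, -0.002, -0.177, 0], [0.098, -0.001, 0.014, -0.002, -0.177, 0], [0.098, -0.001, 0.014, -0.002, -0.177, 0], [0.092, -0.001, 0.045, -0.002, -0.177, 0], [0.087, -0.001, 0.075, -0.002, -0.177, 0], [0.084, -0.001, 0.092, -0.002, -0.177, 0], [0.082, -0.001, 0.1025, -0.002, -0.177, 0], [0.082, -0.001, 0.1025, -0.002, -0.177, 0], [0.082, -0.001, 0.1025, -0.002, -0.177, 0]], "hand": 0.076}}

```text
time_s: 7.08
position: [0.5058, 0.0853, 0.0123]
ee_rot: [[-0.181, 0.954, 0.239], [0.59, 0.3, -0.75], [-0.787, 0.006, -0.617]]
contact_force: [0.2, 1.0, 0.1]
finger_gap: 0.076
finger_force: 0.0
```

```bash
python3 - <<'E'
from h import *
s=manip.observe(); print(s['q'].round(4).tolist(),s['position'].round(4).tolist(),s['ee_rot'].round(4).tolist(),s['contact_force'])
p,R=gpose(np.radians(52),-.032,.024,0); print(jog(p,R))
E
```

```text
[0.5173, 0.701, -0.3737, 0.7546, -0.8791, 1.9087] [0.5058, 0.0853, 0.0123] [[-0.1806, 0.9541, 0.2391], [0.5897, 0.2996, -0.75], [-0.7872, 0.0056, -0.6167]] [0.20810383 0.9811037  0.12763355]
[0.0023, -0.0016, 0.0017, 0.0024, -0.0013, -0.0052]
```

Call:
{"op": "jog_arm", "data": {"commands": [[0.001, -0.001, 0.001, 0, 0, 0], [0.001, -0.001, 0.001, 0, 0, 0], [0.001, -0.001, 0.001, 0, 0, 0], [0.001, -0.001, 0.001, 0, 0, 0], [0.001, -0.001, 0.001, 0, 0, 0], [0.001, -0.001, 0.001, 0, 0, 0]], "hand": 0.045, "force": 70}}

```text
time_s: 7.82
position: [0.5043, 0.0854, 0.0097]
ee_rot: [[-0.183, 0.953, 0.24], [0.587, 0.302, -0.751], [-0.789, 0.003, -0.615]]
contact_force: [-1.7, 1.2, 6.8]
finger_gap: 0.0549
finger_force: 73.8
```

Call:
{"op": "jog_arm", "data": {"commands": [[0, 0, 0, 0, 0, 0], [-0.008, 0, -0.006, 0, 0, 0], [-0.024, 0, -0.018, 0, 0, 0], [-0.048, 0, -0.037, 0, 0, 0], [-0.079, 0, -0.062, 0, 0, 0], [-0.079, 0, -0.062, 0, 0, 0], [-0.079, 0, -0.062, 0, 0, 0], [-0.079, 0, -0.062, 0, 0, 0]]}}

```text
time_s: 8.82
position: [0.5024, 0.0845, 0.1076]
ee_rot: [[-0.186, 0.954, 0.236], [0.587, 0.301, -0.752], [-0.788, -0.002, -0.616]]
contact_force: [0.2, 0.2, -3.7]
finger_gap: 0.0549
finger_force: 74.3
```

```bash
python3 - <<'E'
from h import *
s=manip.observe(); print(s['q'].round(4).tolist(),s['position'].round(4).tolist(),s['ee_rot'].round(4).tolist(),s['contact_force'],s['finger_gap'])
im,d,m=cap('scene'); c=cv2.resize(im[180:380,200:460],None,fx=3,fy=3); cv2.imwrite('pics/lift.png',c[...,::-1])
E
```

```text
[0.519, 0.5627, -0.315, 0.9594, -0.8781, 1.9093] [0.5024, 0.0845, 0.1076] [[-0.1864, 0.9538, 0.2358], [0.5872, 0.3006, -0.7515], [-0.7876, -0.0016, -0.6161]] [ 0.17241576  0.16980415 -3.72625312] 0.054894940081973105
```

View pics/lift.png

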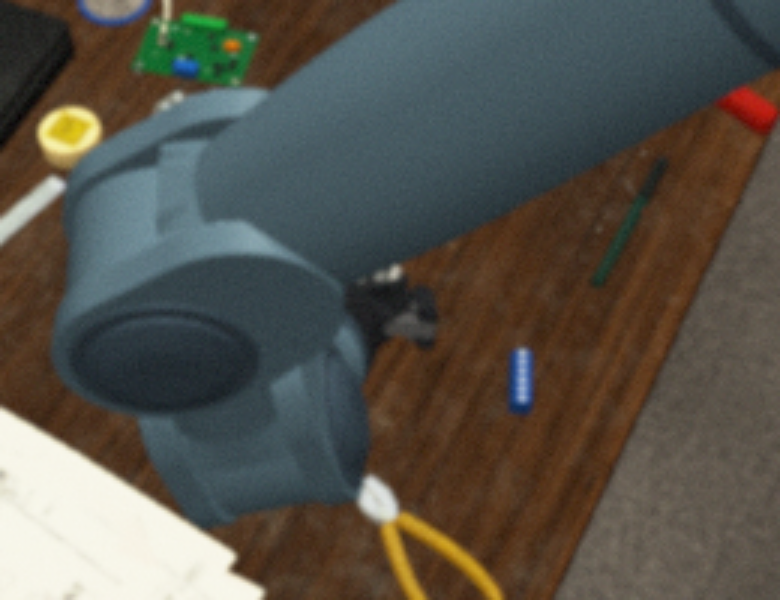

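About 3.7 N of weight is on the gripper, so the meter is lifted; in the view the arm hides most of it. Next I'll fit the arm's kinematics from the recorded poses and check that the stand-up motion is reachable.

```bash
cat > ik.py <<'E'
from h import *
from scipy.optimize import least_squares
D=[([-1.3563,.37798,.07981,1.27442,0,1.4605],(.18338,-.54437,.23048)),([-.0811,.2973,-.1642,1.1098,-.0004,1.1874],(.5249,.0207,.1813)),
([.3586,.4632,-.4333,.7242,-.7277,1.6447],(.5189,.0414,.0812)),([.4616,.4343,-.2978,.9777,-.7191,1.7806],(.5034,.0926,.1407)),
([.5173,.701,-.3737,.7546,-.8791,1.9087],(.5058,.0853,.0123)),([.519,.5627,-.315,.9594,-.8781,1.9093],(.5024,.0845,.1076))]
def rows(q):
    g=q[1]-q[2]; b=g+q[3]; s,c=np.sin,np.cos; C=c(q[4])  # h,A,B,e1,l,L,r0
    return np.array([[0,s(q[1]),c(g),c(b),0,C*c(b)],[0,0,0,0,1,s(q[4])],[1,c(q[1]),-s(g),-s(b),0,-C*s(b)]])
A=np.vstack([rows(q) for q,p in D]); y=np.concatenate([Ro.from_euler('z',-q[0]).apply(p) for q,p in D])
X,res,rk,sv=np.linalg.lstsq(A,y,rcond=None)
def fk(q):
    b=q[1]-q[2]+q[3]; Z=Ro.from_euler('z',q[0])
    # q=0 tool: z along r; build with beta then q5 then q6
    R0=np.column_stack([[0,0,1.],[0,-1,0],[1,0,0]])
    R=Z*Ro.from_rotvec([0,b,0])*Ro.from_rotvec([0,0,q[4]])
    # frame: x=tool z, y=t ; tool x at q6
    M=R.as_matrix()@R0@Ro.from_euler('z',q[5]*SG+OF).as_matrix()
    return Z.apply(rows(q)@X),M
SG,OF=1,0
s=manip.observe(); q=s['q']; M=fk(q)[1]; off0=Ro.from_matrix(M.T@s['ee_rot']).as_rotvec()
if __name__=='__main__': print('fit',X.round(4),'rms mm',(np.sqrt(np.mean((A@X-y)**2))*1e3).round(2),'rank',rk,sv.round(3),'rotoff',off0.round(3))
OF=off0[2]
lo=np.array([-2.72,-.84,-1.02,-1.77,-1.37,-3.14]); hi=np.array([2.72,1.66,1.22,2.12,1.28,3.14])
def ik(p,R,q0):
    def f(q):
        a,M=fk(q); return np.r_[(a-p)*10,Ro.from_matrix(M.T@R).as_rotvec()]
    r=least_squares(f,np.clip(q0,lo+1e-3,hi-1e-3),bounds=(lo,hi)); return r.x,abs(r.fun).max()
pg=np.array([.5043,.0854,.0097]); Rg=np.array([[-.183,.953,.24],[.587,.302,-.751],[-.789,.003,-.615]]); U,_,W=np.linalg.svd(Rg);Rg=U@W
tR=Rm.T@Rg; tp=Rm.T@(pg-cm)       # tool in meter frame
mc=np.array([.5227,-.1892,.003]); my=np.radians(-10.5); mx=np.array([np.cos(my),np.sin(my),0])
def meterpose(th,yaw):  # yaw = direction of back normal (world) when upright
    return (Ro.from_euler('z',yaw)*Ro.from_rotvec([0,th,0])).as_matrix()
def tool(heel,th,yaw):
    RM=meterpose(th,yaw); o=heel-RM@[.065,0,.026]; return o+RM@tp,RM@tR
E
python3 - <<'E'
from ik import *
print('fit',X.round(4),'rms mm',(np.sqrt(np.mean((A@X-y)**2))*1e3).round(2),sv.round(3),off0.round(3))
q1=manip.observe()['q']
y0=np.arctan2(xm[1],xm[0])
h0=mc-mx*.03
for f in np.linspace(0,1,7):
    th=f*np.pi/2; yaw=y0+f*(my-y0); heel=(1-f)*(cm+[.02,-.06,.13])+f*(h0+[0,0,.08])
    p,R=tool(heel,th,yaw); q1,e=ik(p,R,q1); print(round(f,2),p.round(3),q1.round(3),round(e,4))
for th in(90,100,108,116):
  for dz in(.04,0):
    p,R=tool(h0+[0,0,dz],np.radians(th),my); q1,e=ik(p,R,q1); print(th,dz,p.round(3),q1.round(3),round(e,4))
z=np.load('top.npz'); m=manip.camera_model('top')
print('battery',ray(315,150,.048,m),'purple',ray(437,158,.026,m),'eraser',ray(329,230,.012,m))
E
```

```text
fit [0.2072 0.5835 0.3899 0.1088 0.0606 0.305 ] rms mm 6.06 [4.836 2.678 2.18  0.761 0.313 0.115] [-0.     0.    -3.142]
0.0 [0.505 0.087 0.114] [ 0.519  0.555 -0.311  0.966 -0.881  1.909] 0.0
0.17 [0.485 0.051 0.127] [ 0.356  0.299 -0.526  0.645 -0.64   1.408] 0.0
0.33 [0.47  0.007 0.14 ] [ 0.089  0.15  -0.566  0.635 -0.319  0.96 ] 0.0
0.5 [ 0.46  -0.041  0.151] [-0.18   0.164 -0.44   0.86  -0.061  0.543] 0.0
0.67 [ 0.459 -0.091  0.159] [-0.345  0.314 -0.206  1.187  0.03   0.199] 0.0
0.83 [ 0.465 -0.138  0.163] [-0.405  0.524  0.076  1.523 -0.013 -0.036] 0.0
1.0 [ 0.477 -0.181  0.162] [-0.402  0.749  0.366  1.839 -0.131 -0.172] 0.0
90 0.04 [ 0.477 -0.181  0.122] [-0.402  0.779  0.317  1.76  -0.131 -0.172] 0.0
90 0 [ 0.477 -0.181  0.082] [-0.402  0.813  0.277  1.685 -0.131 -0.172] 0.0
100 0.04 [ 0.491 -0.183  0.123] [-0.387  0.93   0.523  1.99  -0.148 -0.136] 0.0
100 0 [ 0.491 -0.183  0.083] [-0.387  0.964  0.488  1.921 -0.148 -0.136] 0.0
108 0.04 [ 0.502 -0.185  0.123] [-0.377  1.021  0.648  2.12  -0.159 -0.114] 0.0443
108 0 [ 0.502 -0.185  0.083] [-0.377  1.091  0.665  2.113 -0.158 -0.108] 0.0
116 0.04 [ 0.513 -0.187  0.121] [-0.365  1.031  0.668  2.12  -0.174 -0.112] 0.1919
116 0 [ 0.513 -0.187  0.081] [-0.367  1.104  0.691  2.12  -0.171 -0.104] 0.1435
battery [ 0.7281381  -0.04436955  0.048     ] purple [ 0.72527869 -0.28402633  0.026     ] eraser [ 0.57966908 -0.07421305  0.012     ]
```

```bash
cat > rows.py <<'E'
from ik import *
def show(path):
    s=manip.observe(); q1=s['q']
    for p,R in path:
        q2,e=ik(p,R,q1); r=np.array(jog(p,R,s)).round(3); print(r.tolist(),'' if e<.02 else 'IKERR %.3f'%e, '' if abs(q2-q1).max()<.25 else abs(q2-q1).max().round(2)); q1=q2
E
python3 - <<'E'
from rows import *
s=manip.observe(); y0=np.arctan2(xm[1],xm[0]); h0=mc-mx*.03
RM=s['ee_rot']@tR.T; heel0=s['position']-RM@tp+RM@[.065,0,.026]; print(heel0)
N=14
show([tool((1-f)*heel0+f*(h0+[0,0,.05]),f*np.pi/2,y0+f*(my-y0)) for f in np.arange(1,N+1)/N])
E
```

```text
[0.526026   0.00933249 0.1238313 ]
[-0.01, -0.013, 0.007, -0.062, 0.111, -0.048]  
[-0.021, -0.025, 0.014, -0.115, 0.223, -0.105]  
[-0.033, -0.038, 0.023, -0.161, 0.334, -0.169]  
[-0.046, -0.049, 0.033, -0.201, 0.444, -0.239]  
[-0.059, -0.06, 0.044, -0.233, 0.553, -0.314]  
[-0.072, -0.07, 0.057, -0.259, 0.66, -0.394]  
[-0.086, -0.079, 0.07, -0.277, 0.765, -0.48]  
[-0.1, -0.087, 0.084, -0.286, 0.867, -0.569]  
[-0.114, -0.093, 0.099, -0.287, 0.967, -0.664]  
[-0.127, -0.098, 0.114, -0.279, 1.063, -0.761]  
[-0.139, -0.101, 0.13, -0.262, 1.154, -0.862]  
[-0.151, -0.103, 0.146, -0.234, 1.242, -0.966]  
[-0.161, -0.104, 0.162, -0.196, 1.324, -1.071]  
[-0.17, -0.104, 0.178, -0.148, 1.401, -1.178]
```

Call:
{"op": "jog_arm", "data": {"commands": [[-0.01, -0.013, 0.007, -0.062, 0.111, -0.048], [-0.021, -0.025, 0.014, -0.115, 0.223, -0.105], [-0.033, -0.038, 0.023, -0.161, 0.334, -0.169], [-0.046, -0.049, 0.033, -0.201, 0.444, -0.239], [-0.059, -0.06, 0.044, -0.233, 0.553, -0.314], [-0.072, -0.07, 0.057, -0.259, 0.66, -0.394], [-0.086, -0.079, 0.07, -0.277, 0.765, -0.48], [-0.1, -0.087, 0.084, -0.286, 0.867, -0.569], [-0.114, -0.093, 0.099, -0.287, 0.967, -0.664], [-0.127, -0.098, 0.114, -0.279, 1.063, -0.761], [-0.139, -0.101, 0.13, -0.262, 1.154, -0.862], [-0.151, -0.103, 0.146, -0.234, 1.242, -0.966], [-0.161, -0.104, 0.162, -0.196, 1.324, -1.071], [-0.17, -0.104, 0.178, -0.148, 1.401, -1.178], [-0.17, -0.104, 0.178, -0.148, 1.401, -1.178], [-0.17, -0.104, 0.178, -0.148, 1.401, -1.178], [-0.17, -0.104, 0.178, -0.148, 1.401, -1.178]]}}

```text
time_s: 11.0
position: [0.4778, -0.1798, 0.1353]
ee_rot: [[-0.779, 0.185, -0.599], [0.146, 0.983, 0.114], [0.61, 0.002, -0.793]]
contact_force: [-0.4, 0.2, -2.4]
finger_gap: 0.0547
finger_force: 74.7
```

```bash
python3 - <<'E'
from rows import *
s=manip.observe(); print(s['q'].round(4).tolist(),s['contact_force'],s['finger_gap'])
RM=s['ee_rot']@tR.T; o=s['position']-RM@tp; heel=o+RM@[.065,0,.026]; print('nominal heel',heel,'RM',RM.round(3).tolist())
im,d,m=cap('scene'); 
h=heel; 
for n,l in(('heel',[.065,0,.026]),('top',[-.065,0,.013]),('tip',[.038,0,.084])): print(n,[round(x) for x in proj(o+RM@l,m)])
cv2.imwrite('pics/up.png',cv2.resize(im[110:270,240:460],None,fx=3.6,fy=3.6)[...,::-1]); np.savez('up',im=im,d=d)
E
```

```text
[-0.4045, 0.9142, 0.5422, 1.8432, -0.1309, -0.1748] [-0.3698619   0.1968414  -2.42656192] 0.0546882759399707
nominal heel [ 0.49435322 -0.18296417  0.05664291] RM [[0.007, 0.182, 0.983], [-0.001, 0.983, -0.182], [-1.0, 0.001, 0.007]]
heel [372, 204]
top [381, 166]
tip [353, 186]
```

View pics/up.png

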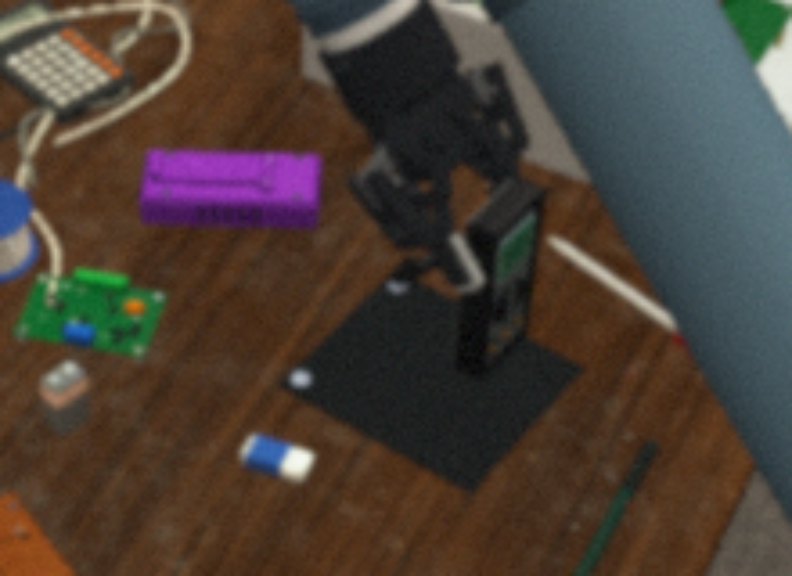

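The view shows the meter held upright over the mat, display facing the front edge. Its bottom is near (475,370) and the open leg shows at (400,270) behind it. Next I'll lower it.

Call:
{"op": "jog_arm", "data": {"commands": [[-0.006, 0, 0.008, 0, 0, 0], [-0.015, 0, 0.02, 0, 0, 0], [-0.024, 0, 0.032, 0, 0, 0], [-0.03, 0, 0.039, 0, 0, 0], [-0.031, 0, 0.04, 0, 0, 0], [-0.031, 0, 0.04, 0, 0, 0], [-0.031, 0, 0.04, 0, 0, 0]]}}

```text
time_s: 11.92
position: [0.4772, -0.1795, 0.083]
ee_rot: [[-0.776, 0.185, -0.603], [0.144, 0.983, 0.116], [0.614, 0.003, -0.789]]
contact_force: [-1.9, 2.1, 4.4]
finger_gap: 0.0548
finger_force: 75.4
```

Call:
{"op": "jog_arm", "data": {"commands": [[-0.0006, 0, 0.0008, 0, 0, 0], [-0.0006, 0, 0.0008, 0, 0, 0], [-0.0006, 0, 0.0008, 0, 0, 0]]}}

```text
time_s: 12.3
position: [0.4773, -0.1794, 0.0829]
ee_rot: [[-0.776, 0.185, -0.603], [0.145, 0.983, 0.116], [0.614, 0.003, -0.789]]
contact_force: [-2.6, 1.9, 8.3]
finger_gap: 0.0549
finger_force: 76.0
```

Call:
{"op": "jog_arm", "data": {"commands": [[0, 0, 0, 0, 0, 0], [0, 0, 0, 0, 0, 0], [0, 0, 0, 0, 0, 0], [0, 0, 0, 0, 0, 0], [0, 0, -0.01, 0, 0, 0], [0, 0, -0.03, 0, 0, 0], [0, 0, -0.06, 0, 0, 0], [0, 0, -0.09, 0, 0, 0], [0, 0, -0.09, 0, 0, 0], [0, 0, -0.09, 0, 0, 0]], "hand": 0.078}}

```text
time_s: 13.55
position: [0.5318, -0.1901, 0.1515]
ee_rot: [[-0.776, 0.185, -0.602], [0.145, 0.983, 0.116], [0.613, 0.003, -0.79]]
contact_force: [-0.4, -0.1, 0.3]
finger_gap: 0.078
finger_force: 0.0
```

```bash
python3 - <<'E'
from rows import *
s=manip.observe(); print(s['q'].round(3).tolist(),s['position'],s['time_s'])
im,d,m=cap('scene'); P=pts(d,m); cv2.imwrite('pics/stand.png',cv2.resize(im[110:270,240:460],None,fx=3.6,fy=3.6)[...,::-1])
k=(d>0)&(P[...,2]>.03)&(P[...,2]<.138)&(P[...,0]>.42)&(P[...,0]<.56)&(abs(P[...,1]+.19)<.05)
q=P[k]; print(len(q),'top z',np.percentile(q[:,2],[50,98]))
t=q[(q[:,2]>.128)]; print('top face',len(t),t.mean(0) if len(t) else '',t.min(0),t.max(0))
for z in(.045,.065,.085,.105,.125):
    b=q[abs(q[:,2]-z)<.008]; e=(b[:,:2]-mc[:2])@np.array([[mx[0],-mx[1]],[mx[1],mx[0]]]); print(z,len(b),'mat x/y 3-97%',np.percentile(e,[3,50,97],axis=0).round(4).T.tolist())
E
```

```text
[-0.389, 1.107, 0.981, 2.096, -0.121, -0.162] [ 0.53180189 -0.19011513  0.15147912] 13.55
853 top z [0.08705053 0.13560803]
top face 185 [ 0.48363406 -0.17161959  0.13288212] [ 0.47011231 -0.20281034  0.12806438] [ 0.50044471 -0.14707233  0.1375956 ]
0.045 119 mat x/y 3-97% [[-0.0526, -0.0411, 0.0334], [-0.0213, 0.0141, 0.034]]
0.065 137 mat x/y 3-97% [[-0.0525, -0.048, 0.0098], [-0.0209, 0.014, 0.0337]]
0.085 103 mat x/y 3-97% [[-0.0519, -0.0476, -0.0081], [-0.0208, 0.0167, 0.0343]]
0.105 107 mat x/y 3-97% [[-0.0521, -0.0493, -0.0301], [-0.0198, 0.0213, 0.034]]
0.125 132 mat x/y 3-97% [[-0.0529, -0.0441, -0.0287], [-0.0169, 0.0169, 0.0328]]
```

View pics/stand.png

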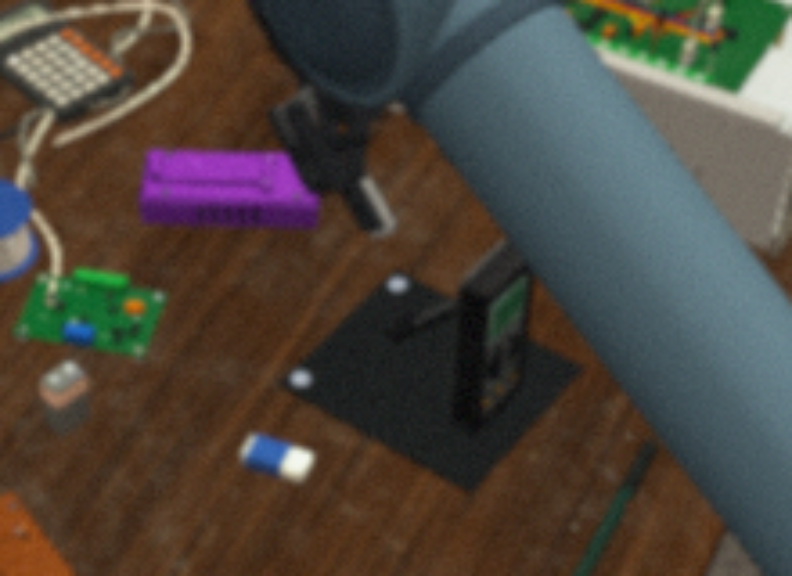

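The meter stands upright on the mat by itself, base near (470,425), with the foot near (395,330) clear of the mat. Depth gives its face at mat x = -52 mm, its back at about -29 mm and its centre at y = +6 mm. Next I'll regrasp it from above.

```bash
python3 - <<'E'
from rows import *
ty=np.array([-mx[1],mx[0],0]); Rd=np.column_stack([-mx,ty,[0,0,-1]])
p=mc-.040*mx+.006*ty; p[2]=0
s=manip.observe()
f=lambda z:p+[0,0,z]
Rh=s['ee_rot']@Ro.from_rotvec(.5*Ro.from_matrix(s['ee_rot'].T@Rd).as_rotvec()).as_matrix()
show([(s['position']+[0,0,.06],s['ee_rot']),(.5*(s['position']+f(.21))+[0,0,.02],Rh),(f(.21),Rd),(f(.15),Rd),(f(.11),Rd),(f(.096),Rd)])
E
```

```text
[0.037, 0.0, -0.047, 0.0, 0.0, 0.0]  0.32
[0.049, 0.003, -0.024, 0.002, -0.331, -0.001]  0.47
[0.074, 0.005, -0.016, 0.004, -0.662, -0.002]  0.41
[0.037, 0.005, 0.031, 0.004, -0.662, -0.002]  
[0.013, 0.005, 0.063, 0.004, -0.662, -0.002]  
[0.004, 0.005, 0.074, 0.004, -0.662, -0.002]
```

Call:
{"op": "jog_arm", "data": {"commands": [[0.02, 0, -0.03, 0, -0.1, 0], [0.037, 0, -0.047, 0, -0.25, 0], [0.04, 0.002, -0.044, 0.001, -0.33, 0], [0.049, 0.003, -0.028, 0.002, -0.5, -0.001], [0.074, 0.005, -0.016, 0.004, -0.662, -0.002], [0.074, 0.005, -0.016, 0.004, -0.662, -0.002], [0.074, 0.005, -0.016, 0.004, -0.662, -0.002], [0.074, 0.005, -0.016, 0.004, -0.662, -0.002], [0.074, 0.005, -0.016, 0.004, -0.662, -0.002]]}}

```text
time_s: 14.72
position: [0.4865, -0.177, 0.2105]
ee_rot: [[-0.983, 0.182, 0.003], [0.182, 0.983, -0.001], [-0.003, -0.0, -1.0]]
contact_force: [0.7, -0.7, -0.2]
finger_gap: 0.078
finger_force: 0.0
```

```bash
python3 - <<'E'
from rows import *
ty=np.array([-mx[1],mx[0],0]); Rd=np.column_stack([-mx,ty,[0,0,-1]])
p=mc-.040*mx+.006*ty; p[2]=0
s=manip.observe(); print(s['position'],s['contact_force'])
f=lambda z:p+[0,0,z]
show([(f(.15),Rd),(f(.11),Rd),(f(.096),Rd)])
E
```

```text
[ 0.4865246  -0.17698821  0.21046104] [ 0.65187281 -0.72839739 -0.17964815]
[0.002, 0.001, 0.06, -0.0, 0.003, 0.0]  
[0.002, 0.001, 0.1, -0.0, 0.003, 0.0]  
[0.002, 0.001, 0.114, -0.0, 0.003, 0.0]
```

Call:
{"op": "jog_arm", "data": {"commands": [[0.001, 0.001, 0.03, 0, 0, 0], [0.001, 0.001, 0.06, 0, 0, 0], [0.001, 0.001, 0.085, 0, 0, 0], [0.001, 0.001, 0.105, 0, 0, 0], [0.001, 0.001, 0.114, 0, 0, 0], [0.001, 0.001, 0.114, 0, 0, 0]]}}

```text
time_s: 15.48
position: [0.4849, -0.1754, 0.0961]
ee_rot: [[-0.983, 0.182, 0.001], [0.182, 0.983, -0.0], [-0.001, -0.0, -1.0]]
contact_force: [0.6, 0.5, -0.1]
finger_gap: 0.0782
finger_force: 0.0
```

Call:
{"op": "jog_arm", "data": {"commands": [[0, 0, 0, 0, 0, 0], [0, 0, 0, 0, 0, 0], [0, 0, 0, 0, 0, 0], [0, 0, 0, 0, 0, 0], [0, 0, 0, 0, 0, 0]], "hand": 0.045, "force": 40}}

```text
time_s: 16.1
position: [0.4856, -0.1763, 0.0978]
ee_rot: [[-0.983, 0.183, 0.005], [0.182, 0.983, -0.003], [-0.005, -0.002, -1.0]]
contact_force: [-0.4, -2.6, 6.3]
finger_gap: 0.0556
finger_force: 43.2
```

```bash
python3 - <<'E'
from rows import *
s=manip.observe(); print(s['position'],s['contact_force'],s['finger_gap'])
ty=np.array([-mx[1],mx[0],0])
hp=s['position']*[1,1,0]+[0,0,.003]+mx*((-.029)-(s['position']-mc)@mx); 
print('mat xy tcp',(s['position']-mc)@mx,(s['position']-mc)@ty)
out=[]
for a in np.radians([4,8,12,16,20,23,25,26]):
    r=Ro.from_rotvec(ty*a); out.append((hp+[0,0,.001]+r.apply(s['position']-hp),r.as_matrix()@s['ee_rot']))
show(out)
E
```

```text
[ 0.48556696 -0.17625354  0.0978459 ] [-0.39167453 -2.57276767  6.32274124] 0.0556355393979096
mat xy tcp -0.03887055033424281 0.005962713352666077
[-0.007, -0.0, -0.001, 0.0, 0.07, -0.0]  
[-0.013, 0.0, -0.001, 0.0, 0.14, -0.0]  
[-0.02, 0.0, -0.001, 0.0, 0.209, -0.0]  
[-0.026, 0.0, 0.0, 0.0, 0.279, -0.0]  
[-0.033, 0.0, 0.002, 0.0, 0.349, -0.001]  
[-0.038, 0.0, 0.003, 0.0, 0.401, -0.001]  
[-0.041, 0.0, 0.004, 0.0, 0.436, -0.001]  
[-0.043, 0.0, 0.004, 0.0, 0.454, -0.001]
```

Call:
{"op": "jog_arm", "data": {"commands": [[0, 0, -0.002, 0, 0, 0], [-0.007, 0, -0.003, 0, 0.07, 0], [-0.013, 0, -0.003, 0, 0.14, 0], [-0.02, 0, -0.003, 0, 0.209, 0], [-0.026, 0, -0.002, 0, 0.279, 0], [-0.033, 0, 0, 0, 0.349, 0], [-0.038, 0, 0.001, 0, 0.401, 0], [-0.041, 0, 0.002, 0, 0.436, 0], [-0.041, 0, 0.002, 0, 0.436, 0], [-0.041, 0, 0.002, 0, 0.436, 0]]}}

```text
time_s: 17.35
position: [0.5248, -0.1825, 0.0942]
ee_rot: [[-0.892, 0.182, -0.413], [0.165, 0.983, 0.077], [0.42, 0.0, -0.908]]
contact_force: [0.3, -0.1, -2.1]
finger_gap: 0.0557
finger_force: 42.9
```

```bash
python3 - <<'E'
from rows import *
s=manip.observe(); print(s['position'],s['ee_rot'][:,2],s['contact_force'],s['wrist_torque'],s['q'].round(2))
im,d,m=cap('scene'); cv2.imwrite('pics/lean.png',cv2.resize(im[130:250,290:430],None,fx=5,fy=5)[...,::-1])
E
```

```text
[ 0.52478825 -0.18247769  0.0942226 ] [-0.41274075  0.07680544 -0.90760454] [ 0.34998254 -0.05844065 -2.08366084] [-0.13403304 -0.67159824  0.0160106 ] [-0.4   0.81  0.37  1.55 -0.09 -0.2 ]
```

View pics/lean.png

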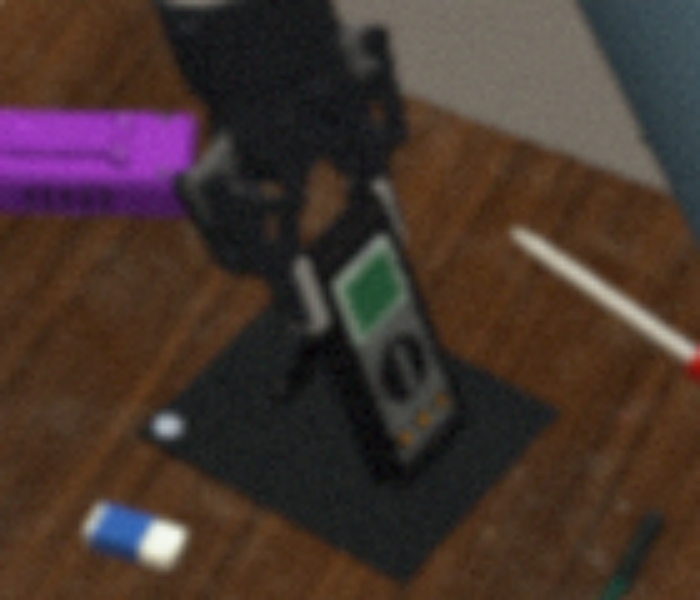

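The meter leans back toward the foot at (290,385) and is still partly carried by the gripper. I'll lower it slightly.

Call:
{"op": "jog_arm", "data": {"commands": [[-0.0005, 0, 0.0005, 0, 0.01, 0], [-0.001, 0, 0.0015, 0, 0.01, 0], [-0.001, 0, 0.0015, 0, 0.01, 0], [-0.001, 0, 0.0015, 0, 0.01, 0]]}}

```text
time_s: 17.9
position: [0.5251, -0.1828, 0.0934]
ee_rot: [[-0.888, 0.182, -0.422], [0.165, 0.983, 0.078], [0.429, -0.0, -0.903]]
contact_force: [-0.8, 0.3, 1.1]
finger_gap: 0.0557
finger_force: 43.0
```

Now it's in contact. I'll open the fingers and back off along the tool axis.

Call:
{"op": "jog_arm", "data": {"commands": [[0, 0, 0, 0, 0, 0], [0, 0, 0, 0, 0, 0], [0, 0, 0, 0, 0, 0], [0, 0, 0, 0, 0, 0], [0, 0, 0, 0, 0, 0], [0, 0, -0.02, 0, 0, 0], [0, 0, -0.05, 0, 0, 0], [0, 0, -0.09, 0, 0, 0], [0, 0, -0.13, 0, 0, 0], [0, 0, -0.13, 0, 0, 0], [0, 0, -0.13, 0, 0, 0]], "hand": 0.078}}

```text
time_s: 19.27
position: [0.5802, -0.193, 0.2093]
ee_rot: [[-0.888, 0.182, -0.422], [0.165, 0.983, 0.078], [0.429, -0.0, -0.903]]
contact_force: [-0.4, 0.0, -0.9]
finger_gap: 0.0783
finger_force: 0.0
```

```bash
python3 - <<'E'
from rows import *
s=manip.observe(); print(s['position'],s['contact_force'],s['time_s'])
im,d,m=cap('scene'); P=pts(d,m); cv2.imwrite('pics/end.png',cv2.resize(im[130:250,290:430],None,fx=5,fy=5)[...,::-1])
ty=np.array([-mx[1],mx[0],0]); E=np.stack([(P-mc)@mx,(P-mc)@ty,P[...,2]],-1)
k=(d>0)&(E[...,2]>.03)&(E[...,2]<.14)&(abs(E[...,0])<.08)&(abs(E[...,1])<.05); q=E[k]
for z in(.02,.04,.06,.08,.1,.12):
    b=E[(d>0)&(abs(E[...,2]-z)<.006)&(abs(E[...,0])<.09)&(abs(E[...,1])<.05)]; print(z,len(b),np.percentile(b,[3,50,97],axis=0)[:,:2].round(4).T.tolist() if len(b) else '')
E
```

```text
[ 0.58015474 -0.19302788  0.20933072] [-0.38636759  0.02219784 -0.89985928] 19.275
0.02 135 [[-0.0496, -0.0427, 0.0346], [-0.0193, 0.0131, 0.034]]
0.04 117 [[-0.0406, -0.0336, 0.0264], [-0.0198, 0.0139, 0.035]]
0.06 133 [[-0.0324, -0.0269, 0.0201], [-0.0204, 0.0169, 0.0348]]
0.08 115 [[-0.0239, -0.0164, -0.001], [-0.0207, 0.0104, 0.0348]]
0.1 109 [[-0.0135, -0.0088, 0.0071], [-0.0195, 0.0141, 0.034]]
0.12 128 [[-0.0048, 0.0008, 0.0218], [-0.0213, 0.0117, 0.0352]]
```

View pics/end.png

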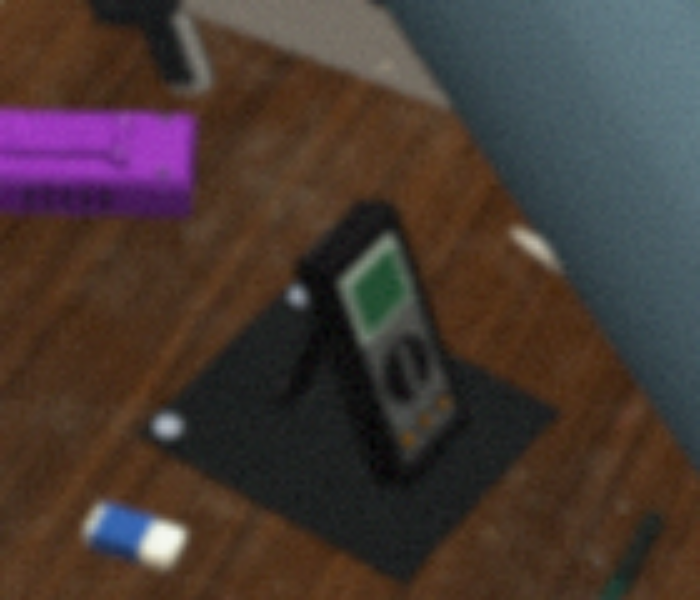

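The meter rests on its heel, base near (400,475), and on its foot near (290,395), with the gripper clear. It leans back 24°, the foot is about 35 mm behind the mat centre and the heel is at about -29 mm. I'll hand the job in.

```bash
python3 -c "
from rig import manip
print(manip.job_done())"
```

```text
the job is handed in; nothing more can be done
None
```

The meter stands on the mat facing its front edge, leaning back about 24° on its fully opened leg with the gripper clear, and the job was handed in at about 19 s; no verdict was returned.

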